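# Close the filter bay: clear the brush, line up the latch, hold the cover flush

### The arm

A 7-joint arm with a two-finger parallel gripper is mounted at the origin on a cart in front of the work surface, level with it; the furniture and walls round the work are solid. World frame = base frame: x ahead of the robot, y to its left, z up, the work surface at z = 0. Lengths are in m, angles in rad, forces in N, time in s.
With the tool pointing down it reaches from about 0.35 to 0.9 m from the base axis. Payload 19.9 kg.
Tool frame: the origin (TCP) lies where the fingers leave the gripper's body, on its centre line; the fingertips stand 73 mm ahead of it and the grasp point (between the pads) lies 54 mm ahead of it; z points along the fingers, y is the line along which they close (so a half turn about z gives the same grasp; the last joint's range is limited). The gripper opens to 85 mm and grips with 20 to 120 N. Pads are 22 mm wide; open, the fingers measure 114 mm over their backs; the gripper's body (76 mm by 85 mm) begins 54 mm behind the grasp point. The pads swing forward as they close: fully open they stand 13 mm farther back than shut.
Start: joints at [1.298, 0.417, -0.01, 1.614, 0.005, 1.111, -0.053], TCP at [0.144, -0.608, 0.304] pointing down, gripper open.
Joint ranges: [-2.81, 2.81], [-0.39, 2.02], [-1.27, 1.25], [0.06, 2.57], [-1.19, 4.33], [0.19, 2], [-2.82, 2.82]. Speed limits (rad/s): [1.89, 1.89, 2.39, 2.39, 3.01, 3.01, 3.01].

### API

Orientations are given as a unit quaternion [x, y, z, w].
In Python, from bench import env gives the robot as it stands.
- The arm moves only by the tool play_rows, never from a script. Its arguments are lists of equal length, an entry for each row: "xyz": the shift along the tool's x, y, z as a fraction of full scale, a list of three; "twist": the turn about the tool's z as a fraction of full scale. In form: {"xyz": [[x, y, z], ...], "twist": [twist, ...]}. A call has exactly 5 rows; each row shifts and turns the commanded pose from where the row before left it, along the tool's axes as they then stand; what a row does not reach is not made up. Full scale, the value 1, is 1 m for a shift and 0.1 rad for a turn. A row lasts 1/12 s, in which the tool goes at most 41.7 mm and 7.16 degrees, less where a joint would pass 70% of its speed; a pose out of reach is approached as far as the arm can. A call with a number of a shift or a turn outside -1 to 1 is refused whole. A call with a gripper value outside its range is refused whole. "gripper" is the opening, from -1 (shut) to 1 (fully open), set as the call begins (left out, the last holds). The fingers move at their own pace and stop on an object; "squeeze" is the grip in N (left out, the last holds). Time passes only in rows, so rows that do not move let the fingers close, or fill a call up. It gives the time, the measured TCP pose, the force, the opening and the grip force at its end, in the units of the state.
- env.sense(): the state, without advancing time (a new reading comes with each control period).
- env.read_camera(name): name is "side" or "top" or "wrist"; returns the picture (400x640x3 uint8, blue, green, red); there is no depth.
- env.camera_model(name): a dict with "K" (3x3 intrinsics, pixels), "dist" ([k1, k2, p1, p2, k3] as OpenCV has them; the pictures are not rectified), "xyz" and "orientation" of the camera in the world; the wrist camera has in their place "hand_eye" (4x4, takes a point from camera to tool coordinates, whose origin is the TCP and whose axes are the flange's). Camera axes: x right, y down, z forward; pixel columns grow to the right and rows downward; lengths in m; the calibration is good to about 2 mm. A picture is of the moment at which its call begins: read the wrist's pose just before it. camera_model takes no time and is no camera call.
- env.finish_job(): hands the job in; it is judged then, once.
Trained networks look in the newest picture that a camera, given by its name, has taken for a name from the list of things; names that differ only in an ending like _2 or _b are one class to them, and where a whole thing is asked for, a point or a joint stands for the part that bears it (a point fixed in the world has none). Each returns a list of dicts, best first, with "p" (0 to 1); they miss things now and then, are a little off and sometimes report something else, mostly with a low value. They report only what shows in the picture. A call takes as long as a camera call.
- env.boxes_of(thing, camera): "extent" ([left, top, right, bottom] in pixels, round what is visible of it).
The state is a dict: "time": time; "qpos": joint angles; "dq": joint speeds; "joint_torque": joint torques, N m; "ee_pos": TCP position; "orientation": TCP orientation; "contact_force": force on the tool from outside, world axes, zero at the start; "ft_torque": the same for the moment, N m; "grip_width": finger opening in m; "grip_force": force on a finger pad.
Only numpy, scipy, OpenCV 4.12 (cv2) and the standard library are available. Lean on these libraries where they do the work, as an engineer would, in place of code of your own. Each camera call takes 0.05 s, during which the arm holds its last target. There are 200 camera calls.

### The job

Close up the filter unit after cleaning: first lift off the brush that was left across the open bay and lay it on the bench top clear of the unit (don't drop it, and leave the other things where they stand). Then, with the cover still standing open, turn the quarter-turn latch on the frame clockwise by its wing until the wing lines up with the slot in the cover. Then swing the cover down over the wing, press it flush onto the frame against its sprung rubber buffers, and finish while still pressing it there, so that a colleague can lock and seal it.

Things in the scene. Friction and masses are not known exactly. Their poses are not given: they have to be found in the camera images.
- filter_unit: Bench dust-filter unit: fixed white box 184 (x) x 250 (y) x 85 mm high, its flat top a grey frame. Origin: centre of its underside; x from its louvred front to its back, y to the left, z up. Open filter bay: x -55 to 55, y -20 to 75 mm, the filter 40 mm below the frame. Cover hinge axis along x at y = 108, z = 85 mm. Latch at x = 0, y = -62 mm.
- cover (a joint): Angle of the cover (rad): 0 = flush on the frame, 1.57 = upright; starts 1.4 to 1.7. Bare aluminium plate 150 (along hinge) x 205 (hinge to free edge) x 4 mm, 0.25 kg, hinged on the unit's left. The stiff hinge holds it at any angle; 1 to 3 N at its free edge swings it. Close it by pushing its outer (left-hand) face near the free edge, over to the right and down.
- cover_press (a point): Point on the cover's outer (when shut, upper) face, 178 mm from the hinge axis, 45 mm to the front of the slot: a good place to push and press, clear of the wing. z axis = outward normal of that face, y from free edge to hinge, x along the hinge. The slot, 42 (along y) x 18 mm, is centred 170 mm from the hinge; on a wing not lined up the cover stops about 24 mm above the frame.
- buffer_mid (a point): Point on the frame (z = 85 mm) midway between two sprung black rubber buffers, 11 mm across, 58 mm either side of it along the unit's x, standing 8.5 mm above the frame at y = -74 mm. Pressing the shut cover flush against both takes 6 to 9 N near its free edge; let go, it springs up again by about 8 mm there.
- latch (a joint): Angle of the latch's wing in rad: 0 = lined up with the cover's slot (long axis along unit y; a stop ends the turn here), 1.571 = crosswise (the other stop). It starts 0.8 to 1.4. The value falls as the wing is turned clockwise seen from above. It stays where it is left; turning takes about 0.04 N m.
- latch_wing (a point): Centre of the latch's wing, 15 mm above the frame (100 mm above the bench). The wing is an upright steel bar 34 long (its y axis) x 11 thick (its x axis) x 18 mm high, from 6 to 24 mm above the frame, on an 11 mm round neck; it turns about the vertical through its centre. Grip it across its 11 mm thickness.
- brush: Wooden-handled flat brush, 140 x 22 x 14 mm, 25 g, lying across the bay on the frame, 40 mm to the front of the unit's middle. Origin: centre of its underside; long axis x: handle (14 mm wide) from x = -20 to 70, bristles (22 wide) from -70 to -34 mm; it balances near its origin. The bench round x = 0.44, y = 0.19 m (robot frame, left of the unit) is free to lay it on, long axis along y.
- sample_pot: Bystander: stainless pot, 158 x 139 x 89 mm, near the back. Origin: centre of its underside.
- steel_cup: Bystander: stainless cup with side handle, 86 x 107 x 84 mm, near the back. Origin: centre of its underside.
- beaker: Bystander: small glass beaker, 67 x 70 x 63 mm, at the front right. Origin: centre of its underside.
- sieve: Bystander, heavy: round brass-coloured test sieve, 174 mm across x 46 mm, front left. Origin: centre of its underside.
- white_pot: Bystander: small white screw-cap pot, 48 x 48 x 86 mm, near the back. Origin: centre of its underside.
- sample_jar: Bystander: small jar with a blue cap, 60 mm across x 74 mm, left of the middle. Origin: centre of its underside.
- calculator: Bystander: black pocket calculator, 106 x 66 x 11 mm, lying front left. Origin: centre of its underside.

How it is judged:
On the way, in this order (a step that is already met when the one before it is completed fails the run):
1. with the cover open and the latch not yet turned, the brush lies on the bench top, clear of the unit, let go and at rest (height (world z) of brush below 0.025 m and linear speed of brush below 0.03 m/s and contact force between each of the fingers, filter_unit and brush below 0.05 N and value of joint cover above 0.7 rad and value of joint latch above 0.3 rad), for 0.2 s.
2. with the cover still open, the latch's wing is lined up with the slot (value of joint latch below 0.13 rad and value of joint cover above 0.7 rad), for 0.2 s.
At the end, for the whole second after the job is handed in: The cover lies flush on the frame (within 0.015 rad, about 3 mm at its free edge) with the lined-up wing (within 0.2 rad) through its slot, and the robot is still pressing it there with more than 4 N; the brush lies at rest on the bench top, not touching the unit (value of joint cover below 0.015 rad and value of joint latch below 0.2 rad and contact force between any of the fingers, the arm and cover above 4 N and height (world z) of brush below 0.025 m and linear speed of brush below 0.03 m/s and contact force between filter_unit and brush below 0.05 N); the arm keeps its last pose, push and grip.
It fails at once if the brush is dropped or knocked off the unit instead of being laid down (height (world z) of brush between 0.03 and 0.07 m and linear speed of brush above 0.4 m/s and contact force between the fingers and brush below 0.01 N).
It fails at once if another thing on the bench is moved by more than 30 mm (distance of any of sample_pot, white_pot, beaker, sample_jar, calculator, steel_cup, sieve from where it was at the start of the episode above 0.03 m).
It also fails if it takes over 70 s, if anything falls off the work surface, if the arm or the gripper's body presses on something with over 40 N, if the wrist force passes 120 N, or if a joint passes its speed limit or range.

## Working session

There is one attempt and no reset: what is moved stays moved. The work goes in short steps, Python scripts to look and compute and a tool call to move; the robot and the scene stay as the last step left them, time stands still between calls to the robot, and variables do not carry over. Pictures are saved under pics/ and viewed, at most 10 in all, crops included, and the job is handed in when it is done.

Besides the shell and the picture viewer there is one more tool, called after "Request:" as name(argument=value, ...) on one line, values as JSON. play_rows: Moves the arm, as the interface text tells. Shift numbers are shares of 1 m and turn numbers shares of 0.1 rad, none past 1 either way. Its arguments: {"type":"object","properties":{"xyz":{"type":"array","items":{"type":"array","items":{"type":"number","minimum":-1,"maximum":1}}},"twist":{"type":"array","items":{"type":"number","minimum":-1,"maximum":1}},"gripper":{"type":"number"},"squeeze":{"type":"number"}},"required":["xyz","twist"]}

```bash
ls; mkdir -p pics
cat > h.py <<'E'
import numpy as np, cv2
from scipy.spatial.transform import Rotation as R
from bench import env
def cam(n):
    m=env.camera_model(n); K=np.array(m['K']);d=np.array(m['dist'])
    if 'hand_eye' in m:
        s=env.sense();T=np.eye(4);T[:3,:3]=R.from_quat(s['orientation']).as_matrix();T[:3,3]=s['ee_pos'];T=T@np.array(m['hand_eye'])
    else:
        T=np.eye(4);T[:3,:3]=R.from_quat(m['orientation']).as_matrix();T[:3,3]=m['xyz']
    return K,d,T
def ray(c,px):
    K,d,T=c;p=cv2.undistortPoints(np.array([[px]],float),K,d)[0,0]
    v=T[:3,:3]@np.array([p[0],p[1],1]);return T[:3,3],v/np.linalg.norm(v)
def onz(c,px,z):
    o,v=ray(c,px);return o+v*(z-o[2])/v[2]
def proj(c,P):
    K,d,T=c;P=np.atleast_2d(np.array(P,float));Q=(P-T[:3,3])@T[:3,:3]
    return cv2.projectPoints(Q,np.zeros(3),np.zeros(3),K,d)[0][:,0]
def tri(l):
    A=np.zeros((3,3));b=np.zeros(3)
    for c,px in l:
        o,v=ray(c,px);M=np.eye(3)-np.outer(v,v);A+=M;b+=M@o
    return np.linalg.solve(A,b)
E
python3 - <<'E'
from h import *
np.set_printoptions(precision=4,suppress=True)
s=env.sense();print(s)
for n in ('top','side'):
    im=env.read_camera(n);cv2.imwrite(f'pics/{n}0.png',im)
    print(n,cam(n)[2], cam(n)[0][0,0])
    for t in ('filter_unit','cover','latch','brush','sample_jar','sieve','calculator','beaker'):
        print(t,[(np.round(b['extent']),round(b['p'],2)) for b in env.boxes_of(t,n)[:2]])
print(env.camera_model('wrist'))
E
```

```text
pics
{'time': 0.0, 'qpos': array([ 1.2975,  0.4179, -0.0103,  1.6142,  0.0047,  1.1107, -0.053 ]), 'dq': array([ 0.0004,  0.0006,  0.0006, -0.0001,  0.0013,  0.0005, -0.0004]), 'joint_torque': array([  0.002 , -86.4448,   0.6802, -43.4886,   0.0191,   0.0075,
         0.0001]), 'ee_pos': array([ 0.1435, -0.608 ,  0.3033]), 'orientation': array([ 0.9933,  0.1156, -0.0001, -0.0006]), 'contact_force': array([-0.9046,  0.4273,  0.6044]), 'ft_torque': array([ 0.0485, -0.0016, -0.0474]), 'grip_force': 0.0, 'grip_width': 0.08564609748487557}
top [[-0.0199 -0.9941  0.1068  0.4347]
 [-0.9998  0.019  -0.0089  0.0561]
 [ 0.0068 -0.107  -0.9942  1.4152]
 [ 0.      0.      0.      1.    ]] 416.8720039108746
filter_unit [(array([320., 164., 404., 228.]), 0.96)]
cover [(array([322., 171., 327., 218.]), 0.76)]
latch []
brush [(array([332., 211., 376., 218.]), 0.58)]
sample_jar [(array([220., 242., 242., 276.]), 0.56), (array([224., 221., 242., 237.]), 0.5)]
sieve [(array([154., 215., 206., 265.]), 0.68)]
calculator [(array([220., 239., 243., 277.]), 0.71)]
beaker [(array([435., 238., 459., 260.]), 0
[... 373 characters left out ...]
, 224., 376., 230.]), 0.53)]
brush [(array([324., 216., 359., 233.]), 0.6)]
sample_jar [(array([233., 186., 250., 213.]), 0.64)]
sieve [(array([176., 168., 224., 211.]), 0.72)]
calculator [(array([213., 207., 240., 234.]), 0.85), (array([310., 158., 398., 266.]), 0.71)]
beaker [(array([313., 156., 338., 219.]), 0.51)]
{'K': array([[289.6467,   0.    , 325.1611],
       [  0.    , 289.6467, 200.1093],
       [  0.    ,   0.    ,   1.    ]]), 'dist': array([-0.0359,  0.    ,  0.    ,  0.    ,  0.    ]), 'hand_eye': array([[-0.0006, -0.9659, -0.2588,  0.0654],
       [ 1.    , -0.0006, -0.0001, -0.0004],
       [-0.0001, -0.2588,  0.9659, -0.0689],
       [ 0.    ,  0.    ,  0.    ,  1.    ]])}
```

Run:
```python
import cv2,numpy as np
a=cv2.imread('pics/top0.png')[140:290,150:470];b=cv2.imread('pics/side0.png')[140:290,150:470]
cv2.imwrite('pics/c0.png',cv2.resize(np.vstack([a,b]),(640,600),interpolation=cv2.INTER_CUBIC))
```

```text
(no output)
```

View pics/c0.png

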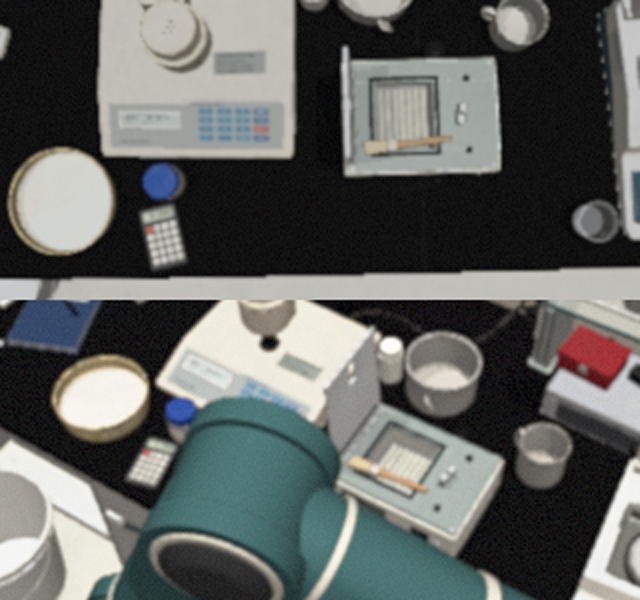

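Run:
```python
from h import *
np.set_printoptions(precision=4,suppress=True)
c=cam('top');s=cam('side')
f=lambda u,v:(150+u/2,140+v/2)
for n,p,z in [('backright',(499,58),.085),('frontright',(500,174),.085),('frontleft',(345,175),.085),('bufB',(465.5,78),.0935),('bufF',(464,140),.0935),('wing',(461,113),.105),('brush tip',(365,147),.09),('brush handle',(451,138),.095),('covertopback',(345,47),.29),('jar',(160,181),.074),('balance frontright',(295,156),.05),('balance backright',(296,0),.05)]:
    print(n,onz(c,f(*p),z))
g=lambda u,v:(150+u/2,140+(v-300)/2)
for n,p,z in [('backR',(503,458),.085),('bufB',(480,442),.0935),('bufF',(434,508),.0935),('wing',(447,478),.105)]: print('side',n,onz(s,g(*p),z))
print('tri wing',tri([(c,f(461,113)),(s,g(447,478))]),'bufs',tri([(c,f(465.5,78)),(s,g(480,442))]),tri([(c,f(464,140)),(s,g(434,508))]))
print((proj(c,[[.44,.19,0]])-[150,140])*2)
```

```text
backright [ 0.6648 -0.2264  0.085 ]
frontright [ 0.4766 -0.2203  0.085 ]
frontleft [0.4803 0.028  0.085 ]
bufB [ 0.6316 -0.1689  0.0935]
bufF [ 0.5318 -0.1628  0.0935]
wing [ 0.5739 -0.1577  0.105 ]
brush tip [ 0.524  -0.0047  0.09  ]
brush handle [ 0.5353 -0.1418  0.095 ]
covertopback [0.6483 0.0286 0.29  ]
jar [0.4764 0.3257 0.074 ]
balance frontright [0.5142 0.1085 0.05  ]
balance backright [0.7753 0.1031 0.05  ]
side backR [ 0.661  -0.2222  0.085 ]
side bufB [ 0.6652 -0.1758  0.0935]
side bufF [ 0.5075 -0.1717  0.0935]
side wing [ 0.5631 -0.1653  0.105 ]
tri wing [ 0.5758 -0.1605  0.0857] bufs [ 0.6349 -0.1741  0.1231] [ 0.5319 -0.1655  0.0574]
[[248.6732 202.4109]]
```

```bash
cat >> h.py <<'E'
def plan(tgt,yaw=None,n=5,start=None):
    """rows (tool axes, m; twist in 0.1 rad) from pose to world target TCP xyz, yaw of tool x; tool down"""
    s=env.sense();M=R.from_quat(s['orientation']).as_matrix();y0=np.arctan2(M[1,0],M[0,0]);p=np.array(s['ee_pos'])
    if start is not None: p,y0=np.array(start[0]),start[1]
    yaw=y0 if yaw is None else yaw
    d=(np.array(tgt)-p)/n;t=-(yaw-y0)/n
    print('from',p.round(4),round(y0,4))
    for i in range(n):
        y=y0-t*i;x=np.array([np.cos(y),np.sin(y),0]);yy=np.array([np.sin(y),-np.cos(y),0])
        print([round(float(v),4) for v in (d@x,d@yy,-d[2])],round(t*10,3),end='\n' if i%5==4 else ', ')
    print()
E
python3 -c "
from h import *
plan([.55,-.13,.335],1.55,20)"
```

```text
from [ 0.1436 -0.6083  0.3039] 0.2318
[0.0253, -0.0186, -0.0016] -0.659, [0.0264, -0.0169, -0.0016] -0.659, [0.0275, -0.0151, -0.0016] -0.659, [0.0284, -0.0133, -0.0016] -0.659, [0.0292, -0.0114, -0.0016] -0.659
[0.0299, -0.0094, -0.0016] -0.659, [0.0305, -0.0074, -0.0016] -0.659, [0.0309, -0.0054, -0.0016] -0.659, [0.0312, -0.0034, -0.0016] -0.659, [0.0314, -0.0013, -0.0016] -0.659
[0.0314, 0.0008, -0.0016] -0.659, [0.0313, 0.0028, -0.0016] -0.659, [0.031, 0.0049, -0.0016] -0.659, [0.0306, 0.0069, -0.0016] -0.659, [0.0301, 0.0089, -0.0016] -0.659
[0.0294, 0.0109, -0.0016] -0.659, [0.0287, 0.0128, -0.0016] -0.659, [0.0278, 0.0147, -0.0016] -0.659, [0.0267, 0.0164, -0.0016] -0.659, [0.0256, 0.0182, -0.0016] -0.659
```

Request:
play_rows(xyz=[[0.0253,-0.0186,-0.0016],[0.0264,-0.0169,-0.0016],[0.0275,-0.0151,-0.0016],[0.0284,-0.0133,-0.0016],[0.0292,-0.0114,-0.0016]], twist=[-0.659,-0.659,-0.659,-0.659,-0.659])

```text
time: 1.32
ee_pos: [0.2458, -0.4875, 0.312]
orientation: [0.96, 0.278, -0.0, 0.0]
contact_force: [-0.1, 0.0, -0.4]
grip_width: 0.0854
grip_force: 0.0
```

Request:
play_rows(xyz=[[0.0299,-0.0094,-0.0016],[0.0305,-0.0074,-0.0016],[0.0309,-0.0054,-0.0016],[0.0312,-0.0034,-0.0016],[0.0314,-0.0013,-0.0016]], twist=[-0.659,-0.659,-0.659,-0.659,-0.659])

```text
time: 1.73
ee_pos: [0.3475, -0.3679, 0.3202]
orientation: [0.902, 0.432, -0.0, 0.0]
contact_force: [1.0, -1.2, -0.0]
grip_width: 0.0857
grip_force: 0.0
```

Request:
play_rows(xyz=[[0.0314,0.0008,-0.0016],[0.0313,0.0028,-0.0016],[0.031,0.0049,-0.0016],[0.0306,0.0069,-0.0016],[0.0301,0.0089,-0.0016]], twist=[-0.659,-0.659,-0.659,-0.659,-0.659])

```text
time: 2.15
ee_pos: [0.4491, -0.2483, 0.3282]
orientation: [0.819, 0.574, 0.0, 0.0]
contact_force: [1.2, -0.5, 0.5]
grip_width: 0.0855
grip_force: 0.0
```

Request:
play_rows(xyz=[[0.0294,0.0109,-0.0016],[0.0287,0.0128,-0.0016],[0.0278,0.0147,-0.0016],[0.0267,0.0164,-0.0016],[0.0256,0.0182,-0.0016]], twist=[-0.659,-0.659,-0.659,-0.659,-0.659])

```text
time: 2.57
ee_pos: [0.5509, -0.1287, 0.3361]
orientation: [0.713, 0.701, 0.0, 0.0]
contact_force: [0.4, -0.8, 0.7]
grip_width: 0.0854
grip_force: 0.0
```

Request:
play_rows(xyz=[[0,0,0],[0,0,0],[0,0,0],[0,0,0],[0,0,0]], twist=[0,0,0,0,0])

```text
time: 2.98
ee_pos: [0.5496, -0.131, 0.3359]
orientation: [0.715, 0.699, -0.0, 0.0]
contact_force: [0.6, -0.6, -0.8]
grip_width: 0.0853
grip_force: 0.0
```

Run:
```python
from h import *
np.set_printoptions(precision=4,suppress=True)
s=env.sense();print(s['time'],s['ee_pos'],s['qpos'],s['dq'])
np.save('w1.npy',cam('wrist')[2])
im=env.read_camera('wrist');cv2.imwrite('pics/w1.png',im)
for t in ('filter_unit','cover','latch','brush'):
    print(t,[(np.round(b['extent']),round(b['p'],2)) for b in env.boxes_of(t,'wrist')[:2]])
```

```text
2.9833 [ 0.5496 -0.131   0.3359] [ 0.6161  0.3243 -0.5405  1.7149  0.1809  1.1524  0.0018] [ 0.0004  0.0017 -0.0045 -0.0027 -0.0003 -0.0017 -0.0002]
filter_unit [(array([248.,   3., 457., 251.]), 0.69)]
cover [(array([247.,   1., 457.,  49.]), 0.86)]
latch []
brush [(array([290.,  54., 316., 192.]), 0.71)]
```

View pics/w1.png

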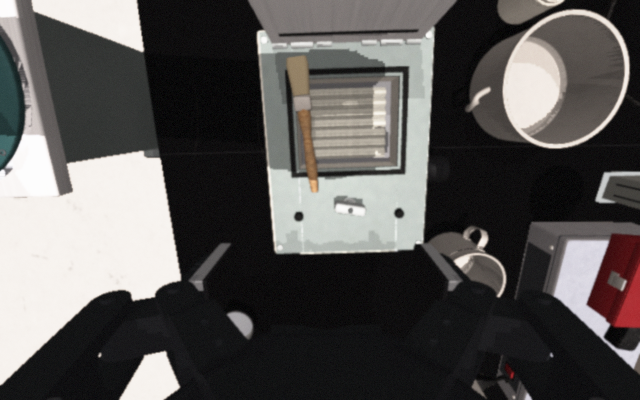

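Run:
```python
from h import *
np.set_printoptions(precision=4,suppress=True)
c=cam('wrist');im=cv2.imread('pics/w1.png');g=cv2.cvtColor(im,cv2.COLOR_BGR2GRAY)
for (u,v) in [(299,216),(399,213)]:
    p=g[v-9:v+10,u-9:u+10];w=np.clip(110-p.astype(float),0,None);yy,xx=np.mgrid[-9:10,-9:10]
    q=(u+(w*xx).sum()/w.sum(),v+(w*yy).sum()/w.sum());print('buf',q,onz(c,q,.090))
for n,q,z in [('FR',(277,253),.085),('BR',(423,250),.085),('FL',(260,32),.085),('wing',(350,206),.109),('wing a',(335,202),.109),('wing b',(365,210),.109),('brist',(297,55),.09),('bristR',(302,93),.09),('handle end',(315,191),.095),('handle near',(304,110),.095)]: print(n,onz(c,q,z))
cv2.imwrite('pics/w1c.png',cv2.resize(im[20:270,240:450],None,fx=2.4,fy=2.4,interpolation=cv2.INTER_CUBIC))
```

```text
buf (np.float64(298.41888683724613), np.float64(215.89606963861777)) [ 0.5185 -0.167   0.09  ]
buf (np.float64(398.59481714700894), np.float64(212.7166384112376)) [ 0.6329 -0.1658  0.09  ]
FR [ 0.4899 -0.215   0.085 ]
BR [ 0.666  -0.2152  0.085 ]
FL [0.4881 0.0254 0.085 ]
wing [ 0.5758 -0.151   0.109 ]
wing a [ 0.5599 -0.1462  0.109 ]
wing b [ 0.5919 -0.1558  0.109 ]
brist [0.5246 0.0019 0.09  ]
bristR [ 0.5282 -0.0344  0.09  ]
handle end [ 0.5386 -0.1371  0.095 ]
handle near [ 0.5299 -0.0515  0.095 ]
```

View pics/w1c.png

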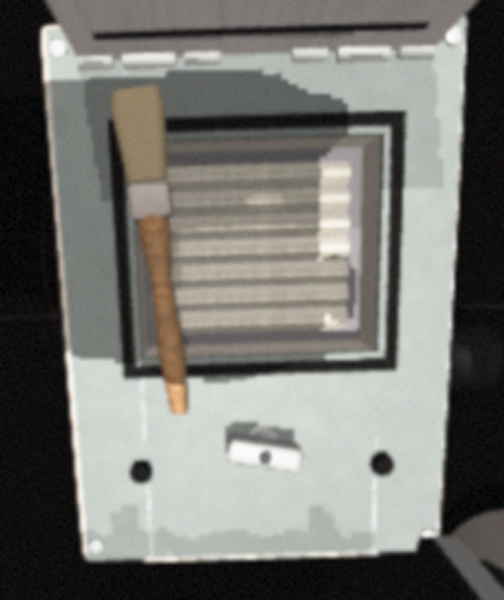

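```bash
python3 -c "
from h import *
plan([.534,-.0924,.24],1.671,5)"
```

```text
from [ 0.5499 -0.1303  0.336 ] 1.5491
[0.0075, -0.0033, 0.0192] -0.244, [0.0076, -0.0032, 0.0192] -0.244, [0.0077, -0.003, 0.0192] -0.244, [0.0077, -0.0028, 0.0192] -0.244, [0.0078, -0.0026, 0.0192] -0.244
```

Request:
play_rows(xyz=[[0.0075,-0.0033,0.0192],[0.0076,-0.0032,0.0192],[0.0077,-0.003,0.0192],[0.0077,-0.0028,0.0192],[0.0078,-0.0026,0.0192]], twist=[-0.244,-0.244,-0.244,-0.244,-0.244])

```text
time: 3.65
ee_pos: [0.5338, -0.0919, 0.2391]
orientation: [0.67, 0.742, 0.0, 0.0]
contact_force: [0.7, -0.4, -0.1]
grip_width: 0.0854
grip_force: 0.0
```

Request:
play_rows(xyz=[[0,0,0],[0,0,0],[0,0,0],[0,0,0],[0,0,0]], twist=[0,0,0,0,0])

```text
time: 4.07
ee_pos: [0.5346, -0.0926, 0.2409]
orientation: [0.671, 0.742, 0.0, 0.001]
contact_force: [0.5, -0.8, -0.8]
grip_width: 0.0856
grip_force: 0.0
```

Run:
```python
from h import *
np.set_printoptions(precision=4,suppress=True)
s=env.sense();print(s['time'],s['ee_pos'],s['qpos'])
np.save('w2.npy',cam('wrist')[2])
im=env.read_camera('wrist');cv2.imwrite('pics/w2.png',im)
for t in ('cover','latch','brush'):
    print(t,[(np.round(b['extent']),round(b['p'],2)) for b in env.boxes_of(t,'wrist')[:2]])
```

```text
4.0667 [ 0.5346 -0.0926  0.2409] [ 0.5665  0.3938 -0.5555  1.867   0.2521  0.949  -0.0027]
cover [(array([265.,   0., 640.,  90.]), 0.7), (array([263.,   0., 637., 339.]), 0.19)]
latch [(array([349., 274., 389., 304.]), 0.7), (array([474., 353., 532., 400.]), 0.37)]
brush [(array([308.,  81., 336., 263.]), 0.91)]
```

View pics/w2.png

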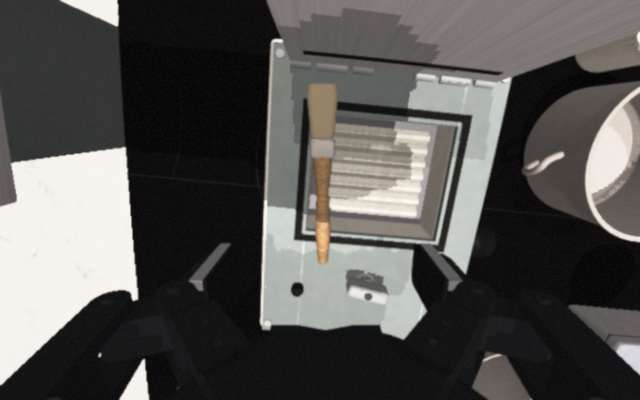

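Run:
```python
from h import *
np.set_printoptions(precision=4,suppress=True)
K,d,_=cam('wrist');a=(K,d,np.load('w1.npy'));b=(K,d,np.load('w2.npy'))
for n,p,q in [('hend',(314.8,191),(323,263)),('brist',(297,55.5),(322,84)),('bufF',(298.4,215.9),(297.3,289)),('wingtop',(350,206.5),(368,292)),('ferrule bottom mid',(302.5,110),(321.5,158)),('wing pin',(350,210),(369,297))]: print(n,tri([(a,p),(b,q)]),onz(b,q,.095))
```

```text
hend [ 0.5377 -0.1381  0.094 ] [ 0.5374 -0.1377  0.095 ]
brist [ 0.5241 -0.001   0.0953] [ 0.5234 -0.0014  0.095 ]
bufF [ 0.5179 -0.1684  0.0879] [ 0.5183 -0.1638  0.095 ]
wingtop [ 0.5752 -0.1529  0.1076] [ 0.5778 -0.1609  0.095 ]
ferrule bottom mid [ 0.5281 -0.0524  0.0976] [ 0.528  -0.0527  0.095 ]
wing pin [ 0.5754 -0.1556  0.1106] [ 0.5794 -0.1656  0.095 ]
```

```bash
python3 -c "
from h import *
plan([.5335,-.0943,.161],1.670,5)"
```

```text
from [ 0.5342 -0.0923  0.2402] 1.6714
[-0.0004, -0.0002, 0.0158] 0.003, [-0.0004, -0.0002, 0.0158] 0.003, [-0.0004, -0.0002, 0.0158] 0.003, [-0.0004, -0.0002, 0.0158] 0.003, [-0.0004, -0.0002, 0.0158] 0.003
```

Request:
play_rows(xyz=[[-0.0004,0,0.0158],[-0.0004,0,0.0158],[-0.0004,0,0.0158],[-0.0004,0,0.0158],[-0.0004,0,0.0158]], twist=[0,0,0,0,0])

```text
time: 4.68
ee_pos: [0.5344, -0.0942, 0.1603]
orientation: [0.671, 0.742, 0.0, 0.0]
contact_force: [1.2, -0.9, 0.1]
grip_width: 0.0856
grip_force: 0.0
```

Request:
play_rows(xyz=[[0,0,0],[0,0,0],[0,0,0],[0,0,0],[0,0,0]], twist=[0,0,0,0,0], gripper=-1, squeeze=25)

```text
time: 5.1
ee_pos: [0.5346, -0.0942, 0.1618]
orientation: [0.671, 0.742, 0.0, 0.001]
contact_force: [0.1, 0.4, 0.3]
grip_width: 0.0259
grip_force: 0.0
```

Request:
play_rows(xyz=[[0,0,0],[0,0,0],[0,0,0],[0,0,0],[0,0,0]], twist=[0,0,0,0,0])

```text
time: 5.52
ee_pos: [0.5345, -0.0942, 0.1614]
orientation: [0.671, 0.742, 0.0, 0.0]
contact_force: [-2.1, -0.3, 7.0]
grip_width: 0.0111
grip_force: 26.1
```

```bash
python3 -c "
from h import *
P=[((.5345,-.0942,.1614),1.670),((.525,-.1,.25),1.67),((.43,-.1,.25),1.64),((.43,.165,.25),1.5708),((.43,.165,.10),1.5708)]
for a,b,n in zip(P,P[1:],(5,5,10,5)): plan(b[0],b[1],n,a)"
```

```text
from [ 0.5345 -0.0942  0.1614] 1.67
[-0.001, -0.002, -0.0177] -0.0, [-0.001, -0.002, -0.0177] -0.0, [-0.001, -0.002, -0.0177] -0.0, [-0.001, -0.002, -0.0177] -0.0, [-0.001, -0.002, -0.0177] -0.0

from [ 0.525 -0.1    0.25 ] 1.67
[0.0019, -0.0189, -0.0] 0.06, [0.0018, -0.0189, -0.0] 0.06, [0.0017, -0.0189, -0.0] 0.06, [0.0015, -0.0189, -0.0] 0.06, [0.0014, -0.0189, -0.0] 0.06

from [ 0.43 -0.1   0.25] 1.64
[0.0264, 0.0018, -0.0] 0.069, [0.0264, 0.0016, -0.0] 0.069, [0.0265, 0.0015, -0.0] 0.069, [0.0265, 0.0013, -0.0] 0.069, [0.0265, 0.0011, -0.0] 0.069
[0.0265, 0.0009, -0.0] 0.069, [0.0265, 0.0007, -0.0] 0.069, [0.0265, 0.0006, -0.0] 0.069, [0.0265, 0.0004, -0.0] 0.069, [0.0265, 0.0002, -0.0] 0.069

from [0.43  0.165 0.25 ] 1.5708
[0.0, 0.0, 0.03] -0.0, [0.0, 0.0, 0.03] -0.0, [0.0, 0.0, 0.03] -0.0, [0.0, 0.0, 0.03] -0.0, [0.0, 0.0, 0.03] -0.0
```

Request:
play_rows(xyz=[[-0.001,-0.002,-0.01],[-0.001,-0.002,-0.0177],[-0.001,-0.002,-0.0177],[-0.001,-0.002,-0.0177],[-0.001,-0.002,-0.0177]], twist=[0,0,0,0,0])

```text
time: 5.93
ee_pos: [0.5245, -0.1001, 0.2432]
orientation: [0.67, 0.742, 0.0, 0.0]
contact_force: [-1.1, -0.5, -0.3]
grip_width: 0.0111
grip_force: 25.2
```

Run:
```python
from h import *
s=env.sense();print(s['ee_pos'],s['grip_width'],s['grip_force'])
im=env.read_camera('wrist');print([(np.round(b['extent']),round(b['p'],2)) for b in env.boxes_of('brush','wrist')[:2]])
cv2.imwrite('pics/w3.png',im[40:360,160:560])
```

```text
[ 0.52454617 -0.10006669  0.24316761] 0.011113545712939649 25.2031638767221
[(array([302.,  55., 347., 326.]), 0.63)]
```

View pics/w3.png

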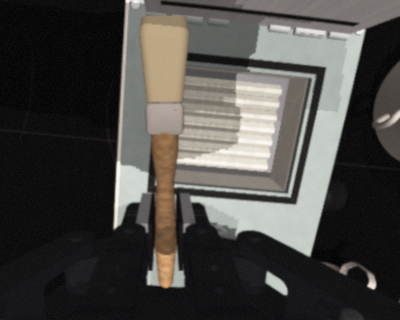

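Request:
play_rows(xyz=[[0.0019,-0.0189,-0.001],[0.0018,-0.0189,-0.001],[0.0017,-0.0189,-0.001],[0.0015,-0.0189,-0.001],[0.0014,-0.0189,-0.001]], twist=[0.06,0.06,0.06,0.06,0.06])

```text
time: 6.45
ee_pos: [0.4288, -0.1001, 0.2465]
orientation: [0.682, 0.732, -0.0, -0.0]
contact_force: [1.0, 0.3, 0.2]
grip_width: 0.0111
grip_force: 25.2
```

Request:
play_rows(xyz=[[0.0264,0.0018,0],[0.0264,0.0016,0],[0.0265,0.0015,0],[0.0265,0.0013,0],[0.0265,0.0011,0]], twist=[0.069,0.069,0.069,0.069,0.069])

```text
time: 6.87
ee_pos: [0.4293, 0.0335, 0.2468]
orientation: [0.694, 0.72, -0.0, 0.0]
contact_force: [0.9, -0.1, -0.4]
grip_width: 0.0112
grip_force: 25.2
```

Request:
play_rows(xyz=[[0.0265,0.0009,0],[0.0265,0.0007,0],[0.0265,0.0006,0],[0.0265,0.0004,0],[0.0265,0.0002,0]], twist=[0.069,0.069,0.069,0.069,0.069])

```text
time: 7.28
ee_pos: [0.4291, 0.166, 0.2467]
orientation: [0.707, 0.708, -0.0, 0.0]
contact_force: [0.2, -0.9, 0.4]
grip_width: 0.0113
grip_force: 25.2
```

Request:
play_rows(xyz=[[0,0,0.02],[0,0,0.03],[0,0,0.03],[0,0,0.03],[0,0,0.025]], twist=[0,0,0,0,0])

```text
time: 7.7
ee_pos: [0.4288, 0.1647, 0.1098]
orientation: [0.706, 0.708, -0.0, -0.0]
contact_force: [-0.4, -0.1, -0.5]
grip_width: 0.0111
grip_force: 25.2
```

Request:
play_rows(xyz=[[0,0,0.01],[0,0,0.006],[0,0,0],[0,0,0],[0,0,0]], twist=[0,0,0,0,0])

```text
time: 8.12
ee_pos: [0.4301, 0.165, 0.0969]
orientation: [0.706, 0.708, 0.001, 0.0]
contact_force: [-0.6, -0.5, -0.2]
grip_width: 0.0109
grip_force: 25.2
```

Run:
```python
from h import *
plan([.43,.165,.079],1.5708,5)
s=env.sense();print(s['contact_force'],s['time'],s['qpos'])
im=env.read_camera('side');cv2.imwrite('pics/s4.png',cv2.resize(im[110:310,150:450],None,fx=2.6,fy=2.6))
```

```text
from [0.4301 0.165  0.0969] 1.5726
[-0.0, -0.0, 0.0036] 0.004, [-0.0, -0.0, 0.0036] 0.004, [-0.0, -0.0, 0.0036] 0.004, [-0.0, -0.0, 0.0036] 0.004, [-0.0, -0.0, 0.0036] 0.004

[-0.59623168 -0.49471007 -0.24127499] 8.1167 [ 0.05271498  0.5287394  -0.57497682  2.13866446  0.50359119  0.60562024
 -0.88043403]
```

View pics/s4.png

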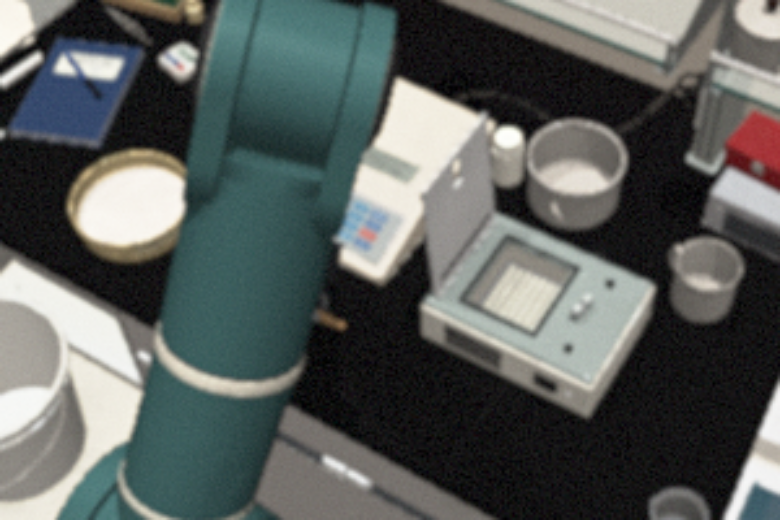

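Request:
play_rows(xyz=[[0,0,0.005],[0,0,0.005],[0,0,0.005],[0,0,0.003],[0,0,0]], twist=[0,0,0,0,0])

```text
time: 8.58
ee_pos: [0.4294, 0.1648, 0.0771]
orientation: [0.706, 0.708, -0.0, -0.0]
contact_force: [0.0, -0.5, 0.4]
grip_width: 0.0109
grip_force: 25.2
```

Request:
play_rows(xyz=[[0,0,0.001],[0,0,0.001],[0,0,0],[0,0,0],[0,0,0]], twist=[0,0,0,0,0])

```text
time: 9.0
ee_pos: [0.4295, 0.165, 0.0762]
orientation: [0.706, 0.708, 0.0, 0.0]
contact_force: [-5.9, -2.6, 19.3]
grip_width: 0.0115
grip_force: 28.1
```

Request:
play_rows(xyz=[[0,0,-0.001],[0,0,0],[0,0,0],[0,0,0],[0,0,0]], twist=[0,0,0,0,0])

```text
time: 9.42
ee_pos: [0.4295, 0.1648, 0.0766]
orientation: [0.706, 0.708, -0.0, -0.0]
contact_force: [0.4, 0.7, -1.1]
grip_width: 0.011
grip_force: 25.8
```

Request:
play_rows(xyz=[[0,0,0],[0,0,0],[0,0,0],[0,0,0],[0,0,0]], twist=[0,0,0,0,0], gripper=0)

```text
time: 9.83
ee_pos: [0.4295, 0.1649, 0.0767]
orientation: [0.706, 0.708, -0.0, -0.0]
contact_force: [-0.3, -0.3, 0.2]
grip_width: 0.0427
grip_force: 0.0
```

Request:
play_rows(xyz=[[0,0,-0.005],[0,0,-0.02],[0,0,-0.03],[0,0,-0.03],[0,0,-0.03]], twist=[0,0,0,0,0])

```text
time: 10.25
ee_pos: [0.429, 0.165, 0.1932]
orientation: [0.706, 0.708, -0.0, -0.0]
contact_force: [0.4, -0.7, -0.1]
grip_width: 0.0424
grip_force: 0.0
```

Run:
```python
from h import *
np.set_printoptions(precision=4,suppress=True)
s=env.sense();print(s['ee_pos'],s['qpos'])
c=cam('wrist');im=env.read_camera('wrist');
for b in env.boxes_of('brush','wrist')[:2]:
    e=np.array(b['extent']);print(e,b['p'],onz(c,e[:2],.01),onz(c,e[2:],.01))
P=[(s['ee_pos'],1.5708),((.43,.0,.26),1.5708),((.5,-.154,.26),1.7)]
```

```text
[0.429  0.165  0.1932] [ 0.1803  0.3573 -0.7116  2.0923  0.3228  0.801  -0.7254]
[313.8  86.2 340.7 244.6] 0.74 [0.4192 0.2598 0.01  ] [0.4434 0.1199 0.01  ]
```

```bash
python3 -c "
from h import *
P=[((.429,.165,.1932),1.5728),((.425,-.06,.25),2.0),((.5755,-.1545,.25),2.85)]
for a,b,n in zip(P,P[1:],(10,10)): plan(b[0],b[1],n,a)"
```

```text
from [0.429  0.165  0.1932] 1.5728
[-0.0225, -0.0004, -0.0057] -0.427, [-0.0225, -0.0014, -0.0057] -0.427, [-0.0224, -0.0024, -0.0057] -0.427, [-0.0223, -0.0033, -0.0057] -0.427, [-0.0221, -0.0043, -0.0057] -0.427
[-0.0219, -0.0052, -0.0057] -0.427, [-0.0217, -0.0061, -0.0057] -0.427, [-0.0214, -0.0071, -0.0057] -0.427, [-0.021, -0.008, -0.0057] -0.427, [-0.0207, -0.0089, -0.0057] -0.427

from [ 0.425 -0.06   0.25 ] 2.0
[-0.0149, 0.0098, -0.0] -0.85, [-0.0156, 0.0085, -0.0] -0.85, [-0.0163, 0.0071, -0.0] -0.85, [-0.0168, 0.0057, -0.0] -0.85, [-0.0173, 0.0042, -0.0] -0.85
[-0.0176, 0.0028, -0.0] -0.85, [-0.0177, 0.0013, -0.0] -0.85, [-0.0178, -0.0003, -0.0] -0.85, [-0.0177, -0.0018, -0.0] -0.85, [-0.0175, -0.0033, -0.0] -0.85
```

Request:
play_rows(xyz=[[-0.0225,-0.0004,-0.0057],[-0.0225,-0.0014,-0.0057],[-0.0224,-0.0024,-0.0057],[-0.0223,-0.0033,-0.0057],[-0.0221,-0.0043,-0.0057]], twist=[-0.427,-0.427,-0.427,-0.427,-0.427])

```text
time: 10.77
ee_pos: [0.4271, 0.0512, 0.2205]
orientation: [0.626, 0.78, -0.0, -0.0]
contact_force: [1.0, -1.1, -0.3]
grip_width: 0.0426
grip_force: 0.0
```

Request:
play_rows(xyz=[[-0.0219,-0.0052,-0.0057],[-0.0217,-0.0061,-0.0057],[-0.0214,-0.0071,-0.0057],[-0.021,-0.008,-0.0057],[-0.0207,-0.0089,-0.0057]], twist=[-0.427,-0.427,-0.427,-0.427,-0.427])

```text
time: 11.18
ee_pos: [0.425, -0.0614, 0.249]
orientation: [0.539, 0.842, -0.0, -0.0]
contact_force: [0.6, 0.1, -0.7]
grip_width: 0.0427
grip_force: 0.0
```

Request:
play_rows(xyz=[[-0.0149,0.0098,0],[-0.0156,0.0085,0],[-0.0163,0.0071,0],[-0.0168,0.0057,0],[-0.0173,0.0042,0]], twist=[-0.85,-0.85,-0.85,-0.85,-0.85])

```text
time: 11.6
ee_pos: [0.5012, -0.1081, 0.2486]
orientation: [0.349, 0.937, -0.0, -0.0]
contact_force: [-0.3, 0.2, -0.3]
grip_width: 0.0428
grip_force: 0.0
```

Request:
play_rows(xyz=[[-0.0176,0.0028,0],[-0.0177,0.0013,0],[-0.0178,-0.0003,0],[-0.0177,-0.0018,0],[-0.0175,-0.0033,0]], twist=[-0.85,-0.85,-0.85,-0.85,-0.85])

```text
time: 12.02
ee_pos: [0.5765, -0.1555, 0.2485]
orientation: [0.143, 0.99, 0.0, -0.0]
contact_force: [1.0, -0.4, 1.1]
grip_width: 0.0426
grip_force: 0.0
```

Request:
play_rows(xyz=[[0,0,0],[0,0,0],[0,0,0],[0,0,0],[0,0,0]], twist=[0,0,0,0,0])

```text
time: 12.43
ee_pos: [0.5756, -0.1546, 0.2489]
orientation: [0.145, 0.989, -0.0, -0.0]
contact_force: [-0.1, 0.2, -0.3]
grip_width: 0.0427
grip_force: 0.0
```

Run:
```python
from h import *
np.set_printoptions(precision=4,suppress=True)
s=env.sense();print(s['time'],s['ee_pos'],s['qpos'])
np.save('w5.npy',cam('wrist')[2])
im=env.read_camera('wrist');cv2.imwrite('pics/w5.png',im)
for t in ('latch','cover'):
    print(t,[(np.round(b['extent']),round(b['p'],2)) for b in env.boxes_of(t,'wrist')[:2]])
print(proj(cam('wrist'),[.5755,-.1545,.109]))
cv2.imwrite('pics/w5c.png',cv2.resize(im[60:360,160:560],None,fx=2,fy=2,interpolation=cv2.INTER_CUBIC))
```

```text
12.4333 [ 0.5756 -0.1546  0.2489] [ 0.8033  0.5452 -0.7988  1.7209  0.4394  1.064   1.1372]
latch [(array([312., 187., 334., 234.]), 0.94)]
cover [(array([504.,   0., 639., 275.]), 0.63)]
[[325.1127 211.8126]]
```

View pics/w5c.png

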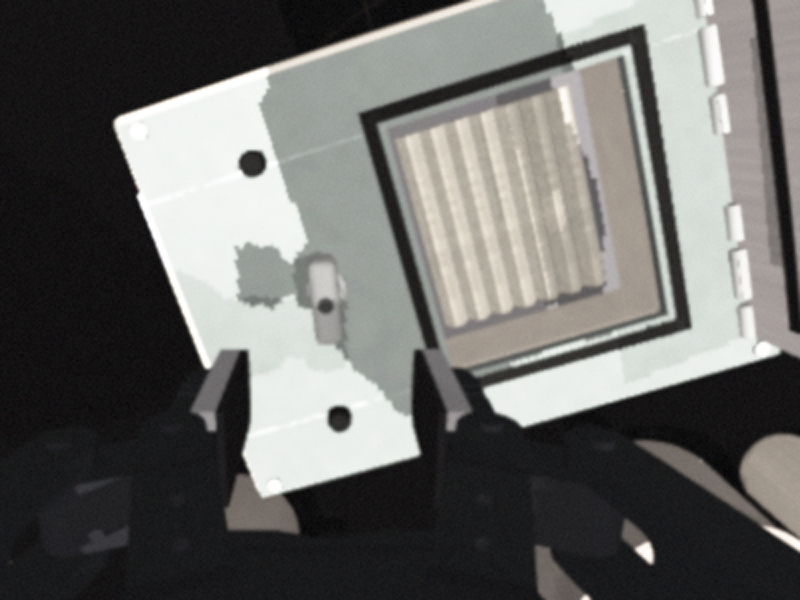

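Run:
```python
from h import *
np.set_printoptions(precision=4,suppress=True)
c=cam('wrist')
A=onz(c,(286,141.5),.0895);B=onz(c,(330,269.2),.0895);print(A,B,(A+B)/2,np.arctan2(*(B-A)[[1,0]]))
for q in [(320,191),(326,230),(322.5,213)]:print(onz(c,q,.109))
plan([.575,-.156,.168],2.93,5)
plan([.575,-.156,.168],1.55,15,([.575,-.156,.168],2.93))
```

```text
[ 0.518  -0.1688  0.0895] [ 0.6329 -0.1673  0.0895] [ 0.5754 -0.1681  0.0895] 0.013326804856071791
[ 0.559  -0.1535  0.109 ]
[ 0.5897 -0.1581  0.109 ]
[ 0.5758 -0.1567  0.109 ]
from [ 0.5759 -0.1548  0.2489] 2.8497
[0.0001, -0.0003, 0.0162] -0.161, [0.0001, -0.0003, 0.0162] -0.161, [0.0001, -0.0003, 0.0162] -0.161, [0.0001, -0.0003, 0.0162] -0.161, [0.0001, -0.0003, 0.0162] -0.161

from [ 0.575 -0.156  0.168] 2.93
[0.0, 0.0, -0.0] 0.92, [0.0, 0.0, -0.0] 0.92, [0.0, 0.0, -0.0] 0.92, [0.0, 0.0, -0.0] 0.92, [0.0, 0.0, -0.0] 0.92
[0.0, 0.0, -0.0] 0.92, [0.0, 0.0, -0.0] 0.92, [0.0, 0.0, -0.0] 0.92, [0.0, 0.0, -0.0] 0.92, [0.0, 0.0, -0.0] 0.92
[0.0, 0.0, -0.0] 0.92, [0.0, 0.0, -0.0] 0.92, [0.0, 0.0, -0.0] 0.92, [0.0, 0.0, -0.0] 0.92, [0.0, 0.0, -0.0] 0.92
```

Request:
play_rows(xyz=[[0,-0.0003,0.0162],[0,-0.0003,0.0162],[0,-0.0003,0.0162],[0,-0.0003,0.0162],[0,-0.0003,0.0162]], twist=[-0.16,-0.16,-0.16,-0.16,-0.16])

```text
time: 13.0
ee_pos: [0.5755, -0.1564, 0.167]
orientation: [0.105, 0.994, -0.0, 0.0]
contact_force: [0.8, 0.3, -0.0]
grip_width: 0.0428
grip_force: 0.0
```

Request:
play_rows(xyz=[[0,0,0],[0,0,0],[0,0,0],[0,0,0],[0,0,0]], twist=[0,0,0,0,0], gripper=-1, squeeze=30)

```text
time: 13.42
ee_pos: [0.5757, -0.1567, 0.1685]
orientation: [0.106, 0.994, -0.0, 0.0]
contact_force: [-3.8, -0.7, 2.9]
grip_width: 0.0104
grip_force: 34.2
```

Request:
play_rows(xyz=[[0,0,0],[0,0,0],[0,0,0],[0,0,0],[0,0,0]], twist=[0,0,0,0,0])

```text
time: 13.83
ee_pos: [0.5757, -0.1567, 0.1685]
orientation: [0.106, 0.994, -0.0, 0.0]
contact_force: [-5.5, -2.6, 6.8]
grip_width: 0.01
grip_force: 34.7
```

Request:
play_rows(xyz=[[0,0,0],[0,0,0],[0,0,0],[0,0,0],[0,0,0]], twist=[0.8,0.8,0.8,0.8,0.8])

```text
time: 14.25
ee_pos: [0.5757, -0.1567, 0.1685]
orientation: [0.303, 0.953, -0.0, 0.0]
contact_force: [-5.3, -3.0, 4.7]
grip_width: 0.0098
grip_force: 34.6
```

Request:
play_rows(xyz=[[0,0,0],[0,0,0],[0,0,0],[0,0,0],[0,0,0]], twist=[0.8,0.8,0.8,0.8,0.8])

```text
time: 14.67
ee_pos: [0.5757, -0.1567, 0.1685]
orientation: [0.486, 0.874, -0.0, 0.0]
contact_force: [-5.1, -2.8, 4.8]
grip_width: 0.0098
grip_force: 34.6
```

Request:
play_rows(xyz=[[0,0,0],[0,0,0],[0,0,0],[0,0,0],[0,0,0]], twist=[0.8,0.8,0.8,0.8,0.8])

```text
time: 15.08
ee_pos: [0.5757, -0.1568, 0.1685]
orientation: [0.65, 0.76, -0.0, 0.0]
contact_force: [-4.3, -3.0, 4.7]
grip_width: 0.0095
grip_force: 34.5
```

Run:
```python
from h import *
s=env.sense();print(s['contact_force'],s['ft_torque'],s['grip_width'],s['qpos'])
plan([.575,-.1565,.168],1.575,5)
```

```text
[-4.31302591 -3.02015598  4.70767349] [-0.6232034   0.91376179  0.0765358 ] 0.009503046217734817 [ 0.57732101  0.57237265 -0.47917991  1.78102508  0.33396135  0.86861019
  0.09990673]
from [ 0.5757 -0.1568  0.1685] 1.7254
[0.0001, -0.0001, 0.0001] 0.301, [0.0001, -0.0001, 0.0001] 0.301, [0.0001, -0.0001, 0.0001] 0.301, [0.0001, -0.0001, 0.0001] 0.301, [0.0001, -0.0001, 0.0001] 0.301
```

Request:
play_rows(xyz=[[0,0,0],[0,0,0],[0,0,0],[0,0,0],[0,0,0]], twist=[0.4,0.4,0.4,0.3,0.1])

```text
time: 15.5
ee_pos: [0.5758, -0.1568, 0.1684]
orientation: [0.708, 0.706, -0.0, 0.0]
contact_force: [-4.0, -3.3, 4.2]
grip_width: 0.01
grip_force: 34.6
```

Run:
```python
from h import *
s=env.sense();print(s['contact_force'],s['ft_torque'],s['grip_width'],s['qpos'])
plan([.575,-.1565,.168],1.575,5)
```

```text
[-4.03713974 -3.25457709  4.18853307] [-0.70913806  0.9143254   0.17022394] 0.010005134758112136 [ 0.5502626   0.5652511  -0.44249611  1.78197319  0.30770611  0.86225754
 -0.03730511]
from [ 0.5758 -0.1568  0.1684] 1.5676
[0.0001, -0.0002, 0.0001] -0.015, [0.0001, -0.0002, 0.0001] -0.015, [0.0001, -0.0002, 0.0001] -0.015, [0.0001, -0.0002, 0.0001] -0.015, [0.0001, -0.0002, 0.0001] -0.015
```

Request:
play_rows(xyz=[[0,0,0],[0,0,0],[0,0,0],[0,0,0],[0,0,0]], twist=[0,0,0,0,0], gripper=0)

```text
time: 15.92
ee_pos: [0.5758, -0.1563, 0.1677]
orientation: [0.707, 0.707, 0.0, -0.0]
contact_force: [0.2, -0.2, 0.6]
grip_width: 0.0426
grip_force: 0.0
```

Request:
play_rows(xyz=[[0,0,-0.01],[0,0,-0.02],[0,0,-0.02],[0,0,-0.025],[0,0,-0.025]], twist=[0,0,0,0,0])

```text
time: 16.33
ee_pos: [0.5755, -0.1562, 0.2694]
orientation: [0.707, 0.707, 0.0, -0.0]
contact_force: [0.3, 0.0, 0.0]
grip_width: 0.0425
grip_force: 0.0
```

Run:
```python
from h import *
np.set_printoptions(precision=4,suppress=True)
s=env.sense();print(s['time'],s['ee_pos'],s['qpos'])
c=cam('wrist');np.save('w6.npy',c[2]);im=env.read_camera('wrist')
b=env.boxes_of('latch','wrist')[:1];print(b)
cv2.imwrite('pics/w6.png',im)
v=[]
for b in env.boxes_of('cover','wrist')[:1]:print(b)
cv2.imwrite('pics/w6c.png',cv2.resize(im[0:300,220:500],None,fx=2,fy=2,interpolation=cv2.INTER_CUBIC))
im=env.read_camera('top');b=env.boxes_of('cover','top')[:1];print(b)
e=b[0]['extent'];t=cam('top')
for q in [(e[0],e[1]),(e[0],e[3]),(e[2],e[1]),(e[2],e[3])]:print(onz(t,q,.29))
```

```text
16.3333 [ 0.5755 -0.1562  0.2694] [ 0.5875  0.4427 -0.4871  1.7092  0.2332  1.0478  0.0224]
[]
[{'extent': [320.9, 173.6, 326.9, 219.5], 'p': 0.74}]
[0.6203 0.0336 0.29  ]
[0.4949 0.0362 0.29  ]
[0.62   0.0172 0.29  ]
[0.4946 0.02   0.29  ]
```

View pics/w6c.png

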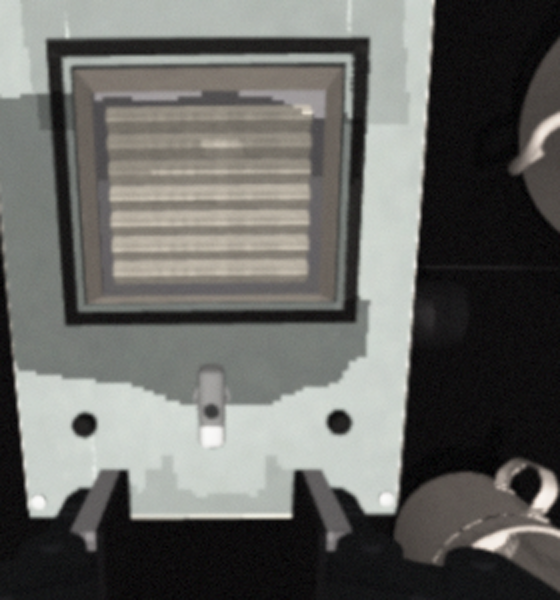

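```bash
python3 -c "
from h import *
P=[((.5755,-.1562,.2694),1.5708),((.53,-.12,.395),1.578),((.529,.10,.395),1.584),((.529,.10,.327),1.584)]
for a,b,n in zip(P,P[1:],(5,10,5)): plan(b[0],b[1],n,a)"
```

```text
from [ 0.5755 -0.1562  0.2694] 1.5708
[0.0072, -0.0091, -0.0251] -0.014, [0.0073, -0.0091, -0.0251] -0.014, [0.0073, -0.0091, -0.0251] -0.014, [0.0073, -0.0091, -0.0251] -0.014, [0.0073, -0.0091, -0.0251] -0.014

from [ 0.53  -0.12   0.395] 1.578
[0.022, 0.0001, -0.0] -0.006, [0.022, 0.0001, -0.0] -0.006, [0.022, 0.0001, -0.0] -0.006, [0.022, 0.0001, -0.0] -0.006, [0.022, 0.0001, -0.0] -0.006
[0.022, 0.0001, -0.0] -0.006, [0.022, 0.0001, -0.0] -0.006, [0.022, 0.0002, -0.0] -0.006, [0.022, 0.0002, -0.0] -0.006, [0.022, 0.0002, -0.0] -0.006

from [0.529 0.1   0.395] 1.584
[0.0, 0.0, 0.0136] -0.0, [0.0, 0.0, 0.0136] -0.0, [0.0, 0.0, 0.0136] -0.0, [0.0, 0.0, 0.0136] -0.0, [0.0, 0.0, 0.0136] -0.0
```

Request:
play_rows(xyz=[[0.0072,-0.0091,-0.0251],[0.0073,-0.0091,-0.0251],[0.0073,-0.0091,-0.0251],[0.0073,-0.0091,-0.0251],[0.0073,-0.0091,-0.0251]], twist=[-0.014,-0.014,-0.014,-0.014,-0.014], gripper=-1)

```text
time: 17.0
ee_pos: [0.5293, -0.1197, 0.3935]
orientation: [0.705, 0.709, -0.0, -0.001]
contact_force: [1.0, -0.5, 0.7]
grip_width: 0.0001
grip_force: 0.0
```

Request:
play_rows(xyz=[[0,0,0],[0,0,0],[0,0,0],[0,0,0],[0,0,0]], twist=[0,0,0,0,0])

```text
time: 17.42
ee_pos: [0.53, -0.1203, 0.3919]
orientation: [0.705, 0.709, -0.0, -0.001]
contact_force: [-0.7, 0.3, 0.3]
grip_width: 0.0
grip_force: 0.0
```

Request:
play_rows(xyz=[[0.022,0.0001,-0.001],[0.022,0.0001,-0.001],[0.022,0.0001,0],[0.022,0.0001,0],[0.022,0.0001,0]], twist=[0,0,0,0,0])

```text
time: 17.83
ee_pos: [0.5298, -0.0092, 0.3945]
orientation: [0.705, 0.709, -0.0, -0.001]
contact_force: [1.2, -0.6, 0.4]
grip_width: 0.0001
grip_force: 0.0
```

Request:
play_rows(xyz=[[0.022,0.0001,0],[0.022,0.0001,0],[0.022,0.0002,0],[0.022,0.0002,0],[0.022,0.0002,0]], twist=[0,0,0,0,0])

```text
time: 18.25
ee_pos: [0.53, 0.1008, 0.3945]
orientation: [0.705, 0.709, -0.0, -0.0]
contact_force: [1.0, -0.3, 1.5]
grip_width: 0.0003
grip_force: 0.0
```

Request:
play_rows(xyz=[[0,0,0.0136],[0,0,0.0136],[0,0,0.0136],[0,0,0.0136],[0,0,0.0136]], twist=[0,0,0,0,0])

```text
time: 18.67
ee_pos: [0.53, 0.0998, 0.3258]
orientation: [0.705, 0.709, -0.0, -0.001]
contact_force: [0.2, -0.6, -0.2]
grip_width: -0.0001
grip_force: 0.0
```

Request:
play_rows(xyz=[[-0.01,0,0],[-0.008,0,0],[-0.006,0,0],[-0.003,0,0],[0,0,0]], twist=[0,0,0,0,0])

```text
time: 19.08
ee_pos: [0.5305, 0.0717, 0.3278]
orientation: [0.706, 0.709, 0.0, 0.0]
contact_force: [-0.1, 0.1, -0.5]
grip_width: -0.0001
grip_force: 0.0
```

Request:
play_rows(xyz=[[-0.004,0,0],[-0.004,0,0],[-0.004,0,0],[-0.004,0,0],[-0.004,0,0]], twist=[0,0,0,0,0])

```text
time: 19.5
ee_pos: [0.5304, 0.0525, 0.3272]
orientation: [0.705, 0.709, 0.0, -0.0]
contact_force: [0.7, 0.4, 0.1]
grip_width: -0.0
grip_force: 0.0
```

Run:
```python
import numpy as np
th=np.linspace(1.5,.16,36);r=np.linspace(.166,.184,36)
y=.0145-r*np.cos(th)+.004*np.sin(th)+.011;z=.085+r*np.sin(th)+.004*np.cos(th)+.0765
print(y[0],z[0],y[-1],z[-1])
d=np.c_[np.diff(y),0*y[1:],-np.diff(z)].round(4)
for i in range(0,35,5):print(round(th[i+5],2),y[i+5].round(4),z[i+5].round(4),d[i:i+5].tolist())
```

```text
0.017747604469577537 0.3273671165829439 -0.15551254731465836 0.1947634591505238
1.31 -0.0143 0.3253 [[-0.0064, 0.0, -0.0001], [-0.0064, 0.0, 0.0002], [-0.0064, -0.0, 0.0004], [-0.0064, -0.0, 0.0007], [-0.0064, -0.0, 0.0009]]
1.12 -0.0459 0.3171 [[-0.0064, -0.0, 0.0012], [-0.0064, -0.0, 0.0014], [-0.0063, -0.0, 0.0017], [-0.0063, -0.0, 0.0019], [-0.0062, -0.0, 0.0021]]
0.93 -0.0758 0.3027 [[-0.0061, -0.0, 0.0024], [-0.0061, -0.0, 0.0026], [-0.006, -0.0, 0.0029], [-0.0059, -0.0, 0.0031], [-0.0058, -0.0, 0.0033]]
0.73 -0.1027 0.2826 [[-0.0057, -0.0, 0.0036], [-0.0055, -0.0, 0.0038], [-0.0054, -0.0, 0.004], [-0.0053, -0.0, 0.0042], [-0.0051, -0.0, 0.0045]]
0.54 -0.1256 0.2573 [[-0.0049, -0.0, 0.0047], [-0.0048, -0.0, 0.0049], [-0.0046, -0.0, 0.0051], [-0.0044, -0.0, 0.0052], [-0.0042, -0.0, 0.0054]]
0.35 -0.1435 0.2277 [[-0.004, -0.0, 0.0056], [-0.0038, -0.0, 0.0058], [-0.0036, -0.0, 0.0059], [-0.0034, -0.0, 0.0061], [-0.0031, -0.0, 0.0062]]
0.16 -0.1555 0.1948 [[-0.0029, -0.0, 0.0064], [-0.0027, -0.0, 0.0065], [-0.0024, -0.0, 0.0066], [-0.0022, -0.0, 0.0067], [-0.0019, -0.0, 0.0068]]
```

Request:
play_rows(xyz=[[-0.006,0,0],[-0.006,0,0],[-0.006,0,0],[-0.006,0,0],[-0.006,0,0]], twist=[0,0,0,0,0])

```text
time: 19.92
ee_pos: [0.5306, 0.0223, 0.3273]
orientation: [0.705, 0.709, 0.0, -0.0]
contact_force: [0.1, 0.2, 1.2]
grip_width: 0.0001
grip_force: 0.8
```

Request:
play_rows(xyz=[[-0.008,0,0],[-0.008,0,0],[-0.0064,0,0.0004],[-0.0064,0,0.0007],[-0.0064,0,0.0009]], twist=[0,0,0,0,0])

```text
time: 20.33
ee_pos: [0.5307, -0.013, 0.3251]
orientation: [0.705, 0.709, -0.0, -0.0]
contact_force: [1.1, 1.5, 0.0]
grip_width: 0.0001
grip_force: 0.6
```

Request:
play_rows(xyz=[[-0.0064,0,0.0012],[-0.0064,0,0.0014],[-0.0063,0,0.0017],[-0.0063,0,0.0019],[-0.0062,0,0.0021]], twist=[0,0,0,0,0])

```text
time: 20.75
ee_pos: [0.5309, -0.0446, 0.3167]
orientation: [0.705, 0.709, -0.0, -0.0]
contact_force: [-0.3, 0.9, 0.6]
grip_width: 0.0
grip_force: 0.5
```

Run:
```python
from h import *
s=env.sense();print(s['contact_force'],s['grip_force'],s['ee_pos'])
im=env.read_camera('side');print([(np.round(b['extent']),round(b['p'],2)) for b in env.boxes_of('cover','side')[:2]])
cv2.imwrite('pics/s7.png',cv2.resize(im[100:300,240:500],None,fx=2.5,fy=2.5))
```

```text
[-0.33343981  0.93109384  0.61532778] 0.5287834606133401 [ 0.53092209 -0.04455268  0.31668865]
[(array([316., 168., 363., 222.]), 0.48)]
```

View pics/s7.png

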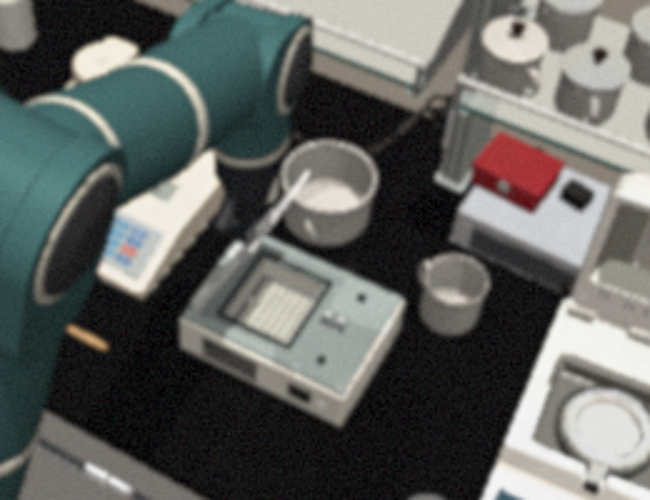

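The side view shows the cover following the finger (edge at about (230,245) to (300,180)), brush on the bench at (85,338). Continue the arc.

Request:
play_rows(xyz=[[-0.0061,0,0.0024],[-0.0061,0,0.0026],[-0.006,0,0.0029],[-0.0059,0,0.0031],[-0.0058,0,0.0033]], twist=[0,0,0,0,0])

```text
time: 21.27
ee_pos: [0.5311, -0.0745, 0.3022]
orientation: [0.705, 0.709, -0.0, -0.0]
contact_force: [1.0, 1.6, -0.8]
grip_width: -0.0001
grip_force: 0.4
```

Request:
play_rows(xyz=[[-0.0057,0,0.0036],[-0.0055,0,0.0038],[-0.0054,0,0.004],[-0.0053,0,0.0042],[-0.0051,0,0.0045]], twist=[0,0,0,0,0])

```text
time: 21.68
ee_pos: [0.5313, -0.1014, 0.282]
orientation: [0.705, 0.709, -0.0, -0.0]
contact_force: [0.1, 0.3, -0.1]
grip_width: 0.0003
grip_force: 0.3
```

Request:
play_rows(xyz=[[-0.0049,0,0.0047],[-0.0048,0,0.0049],[-0.0046,0,0.0051],[-0.0044,0,0.0052],[-0.0042,0,0.0054]], twist=[0,0,0,0,0])

```text
time: 22.1
ee_pos: [0.5314, -0.1242, 0.2566]
orientation: [0.705, 0.709, -0.0, -0.0]
contact_force: [0.7, 1.4, -0.2]
grip_width: -0.0002
grip_force: 0.3
```

Request:
play_rows(xyz=[[-0.004,0,0.0056],[-0.0038,0,0.0058],[-0.0036,0,0.0059],[-0.0034,0,0.0061],[-0.0031,0,0.0062]], twist=[0,0,0,0,0])

```text
time: 22.52
ee_pos: [0.5315, -0.1419, 0.2269]
orientation: [0.705, 0.709, -0.0, -0.0]
contact_force: [0.4, 0.3, 0.1]
grip_width: 0.0001
grip_force: 0.2
```

Request:
play_rows(xyz=[[-0.0029,0,0.0064],[-0.0027,0,0.0065],[-0.0024,0,0.0066],[-0.0022,0,0.0067],[-0.0019,0,0.0068]], twist=[0,0,0,0,0])

```text
time: 22.93
ee_pos: [0.5315, -0.1539, 0.1939]
orientation: [0.705, 0.709, -0.0, -0.0]
contact_force: [-0.4, 1.3, -0.5]
grip_width: 0.0001
grip_force: 0.2
```

Request:
play_rows(xyz=[[-0.0014,0,0.004],[-0.0012,0,0.004],[-0.001,0,0.004],[-0.001,0,0.004],[-0.001,0,0.003]], twist=[0,0,0,0,0])

```text
time: 23.35
ee_pos: [0.5316, -0.1594, 0.1752]
orientation: [0.705, 0.709, 0.0, -0.0]
contact_force: [0.7, 0.1, 0.1]
grip_width: 0.0002
grip_force: 0.1
```

Request:
play_rows(xyz=[[0,0,0.001],[0,0,0.001],[0,0,0.001],[0,0,0.001],[0,0,0]], twist=[0,0,0,0,0])

```text
time: 23.77
ee_pos: [0.5316, -0.1593, 0.1715]
orientation: [0.705, 0.709, 0.0, -0.0]
contact_force: [-0.5, -0.8, 0.4]
grip_width: 0.0003
grip_force: 0.0
```

Request:
play_rows(xyz=[[0,0,0.001],[0,0,0.001],[0,0,0.001],[0,0,0],[0,0,0]], twist=[0,0,0,0,0])

```text
time: 24.18
ee_pos: [0.5317, -0.1593, 0.1686]
orientation: [0.705, 0.709, 0.0, 0.0]
contact_force: [-0.2, 0.1, 0.8]
grip_width: 0.0003
grip_force: 0.5
```

Request:
play_rows(xyz=[[0,0,0.0005],[0,0,0.0005],[0,0,0.0005],[0,0,0],[0,0,0]], twist=[0,0,0,0,0])

```text
time: 24.6
ee_pos: [0.5316, -0.1594, 0.1671]
orientation: [0.705, 0.709, -0.0, 0.0]
contact_force: [0.4, -1.4, 3.4]
grip_width: -0.0
grip_force: 1.7
```

Request:
play_rows(xyz=[[0,0,0.0005],[0,0,0.0005],[0,0,0.0005],[0,0,0],[0,0,0]], twist=[0,0,0,0,0])

```text
time: 25.02
ee_pos: [0.5317, -0.1595, 0.1656]
orientation: [0.705, 0.709, 0.0, 0.0]
contact_force: [-0.4, -2.3, 4.2]
grip_width: -0.0003
grip_force: 2.2
```

Request:
play_rows(xyz=[[0,0,0.0005],[0,0,0.0005],[0,0,0],[0,0,0],[0,0,0]], twist=[0,0,0,0,0])

```text
time: 25.43
ee_pos: [0.5317, -0.1595, 0.1647]
orientation: [0.705, 0.709, 0.0, 0.0]
contact_force: [-0.0, -2.7, 5.2]
grip_width: -0.0
grip_force: 2.6
```

Request:
play_rows(xyz=[[0,0,0.0005],[0,0,0.0005],[0,0,0],[0,0,0],[0,0,0]], twist=[0,0,0,0,0])

```text
time: 25.85
ee_pos: [0.5317, -0.1595, 0.1637]
orientation: [0.705, 0.709, -0.0, 0.0]
contact_force: [0.4, -2.7, 5.8]
grip_width: -0.0
grip_force: 3.0
```

Request:
play_rows(xyz=[[0,0,0.0005],[0,0,0.0005],[0,0,0],[0,0,0],[0,0,0]], twist=[0,0,0,0,0])

```text
time: 26.27
ee_pos: [0.5317, -0.1596, 0.1627]
orientation: [0.705, 0.709, -0.0, 0.0]
contact_force: [0.3, -3.1, 6.6]
grip_width: -0.0001
grip_force: 3.4
```

Request:
play_rows(xyz=[[0,0,0.0005],[0,0,0.0005],[0,0,0],[0,0,0],[0,0,0]], twist=[0,0,0,0,0])

```text
time: 26.68
ee_pos: [0.5317, -0.1596, 0.1618]
orientation: [0.705, 0.709, -0.0, 0.0]
contact_force: [-0.4, -3.3, 7.9]
grip_width: 0.0002
grip_force: 3.9
```

Request:
play_rows(xyz=[[0,0,0.0005],[0,0,0.0003],[0,0,0],[0,0,0],[0,0,0]], twist=[0,0,0,0,0])

```text
time: 27.1
ee_pos: [0.5318, -0.1596, 0.1614]
orientation: [0.705, 0.709, -0.0, 0.0]
contact_force: [-4.9, -2.3, 16.9]
grip_width: 0.0003
grip_force: 8.8
```

Request:
play_rows(xyz=[[0,0,0.0001],[0,0,0],[0,0,0],[0,0,0],[0,0,0]], twist=[0,0,0,0,0])

```text
time: 27.52
ee_pos: [0.5318, -0.1596, 0.1615]
orientation: [0.705, 0.709, -0.0, 0.0]
contact_force: [-5.3, -2.2, 18.6]
grip_width: -0.0001
grip_force: 9.6
```

Run:
```python
from h import *
a=env.read_camera('wrist');b=env.read_camera('side')
cv2.imwrite('pics/f.png',np.hstack([cv2.resize(a[:,120:520],(400,400)),cv2.resize(b[120:320,230:430],(400,400))]))
print([(np.round(x['extent']),round(x['p'],2)) for x in env.boxes_of('brush','side')[:1]],env.sense()['contact_force'])
```

```text
[] [-5.22205418 -2.52317702 18.80754136]
```

View pics/f.png

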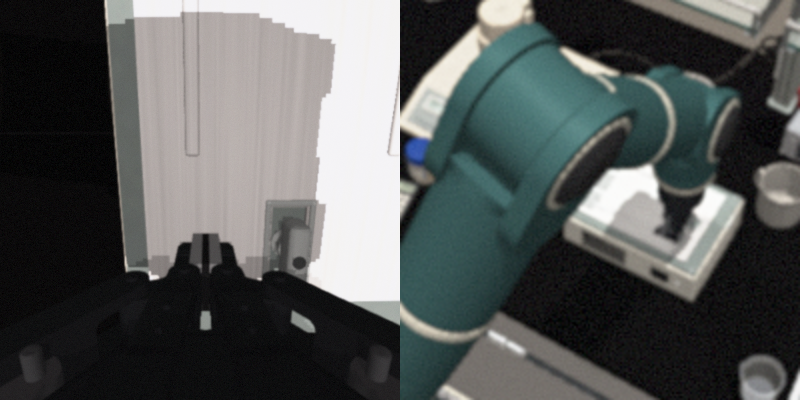

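The wrist view shows the cover flat with the wing standing through its slot at about (292,240). The fingers press at (205,250), and the side view shows the cover shut on the unit. Steady push of 19 N.

```bash
python3 -c "
from bench import env
print(env.finish_job())"
```

```text
the job is handed in; nothing more can be done
None
```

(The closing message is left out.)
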